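# Re-seat toppled stoppers in a pad-printing jig

### The arm

A 6-joint arm with a two-finger parallel gripper is mounted at the origin on the work surface. World frame = base frame: x ahead of the robot, y to its left, z up, the work surface at z = 0. Lengths are in m, angles in rad, forces in N, time in s.
With the tool pointing down it reaches from about 0.35 to 0.775 m from the base axis. Payload 5.5 kg.
Tool frame: the origin (TCP) lies at the very end of the fingers, on their centre line; the grasp point (between the pads) lies 19 mm behind it; x points along the fingers, y is the direction in which the jaws open and shut, and the axes are right-handed (so a half turn about x gives the same grasp; the last joint's range is limited). The gripper opens to 85 mm and grips with 20 to 120 N. Pads are 22 mm wide; open, the fingers measure 114 mm over their backs; the gripper's body (76 mm by 85 mm) begins 54 mm behind the grasp point. The pads swing forward as they close: fully open they stand 13 mm farther back than shut.
Start: joints at [-1.455, 0.313, 0.046, 1.304, 0, 1.431], TCP at [0.145, -0.556, 0.231] pointing down, gripper open.
Joint ranges: [-2.76, 2.76], [-0.86, 1.69], [-1.03, 1.26], [-2.2, 2.34], [-1.47, 1.5], [-3.14, 3.14]. Speed limits (rad/s): [2.57, 2.57, 3.14, 3.14, 3.14, 3.14].

### API

Orientations are given as a unit quaternion [w, x, y, z].
In Python, from workcell import env gives the robot as it stands.
- The arm moves only by the tool servo_tool, never from a script. Its argument "increments" is a list of rows, each an object with "offset": the shift along the tool's x, y, z in cm, a list of three; "yaw": the turn about the tool's x in degrees. In form: [{"offset": [x, y, z], "yaw": yaw}, ...]. A call has exactly 8 rows; each row is the pose to reach, as a shift and turn from the pose commanded when the call began, along the tool's axes at that moment; what a row does not reach only later rows make up. A row lasts 1/10 s, in which the tool goes at most 50 mm and 8.59 degrees, less where a joint would pass 70% of its speed; a pose out of reach is approached as far as the arm can. A call with a gripper value outside its range is refused whole. "claw" is the opening, from 0 (shut) to 1 (fully open), set as the call begins (left out, the last holds). The fingers move at their own pace and stop on an object; "force" is the grip in N (left out, the last holds). Time passes only in rows, so rows that repeat a pose let the fingers close, or fill a call up. It gives the time, the measured TCP pose, the force and the opening at its end, in the units of the state.
- env.get_state(): the state, without advancing time (a new reading comes with each control period).
- env.read_camera(name): name is "side" or "top" or "wrist"; returns (picture, depth): 400x640x3 uint8, red, green, blue; 400x640 float32, m along the optical axis (not along the pixel's ray), 0 where there is no reading.
- env.camera_model(name): a dict with "vertical_fov" (degrees; the focal length in pixels is half the picture's height over the tangent of half this angle, whatever the lens; pixels are square), "cx", "cy" (the principal point, pixels), "D" ([k1, k2, p1, p2, k3] as OpenCV has them; the pictures are not rectified), "world_from_camera" (4x4, takes a point from camera to world coordinates). Camera axes: x right, y up, looking along -z (the intrinsics and any distortion apply to the point x, -y, -z); pixel columns grow to the right and rows downward; lengths in m; the calibration is good to about 2 mm. A picture is of the moment at which its call begins: read the wrist's pose just before it. camera_model takes no time and is no camera call; for the wrist camera it gives the pose at the moment of the call.
- env.hand_in(): hands the job in, once; it reports no verdict.
The state is a dict: "clock": time; "joint_pos": joint angles; "qvel": joint speeds; "tau": joint torques, N m; "tcp_pos": TCP position; "orientation": TCP orientation; "wrist_force": force on the tool from outside, world axes, zero at the start; "ft_torque": the same for the moment, N m; "finger_gap": finger opening in m.
Only numpy, scipy, OpenCV 4.12 (cv2) and the standard library are available. Lean on these libraries where they do the work, as an engineer would, in place of code of your own. Each camera call takes 0.05 s, during which the arm holds its last target.

### The job

Two of the three bottle stoppers in the pad printer's jig have toppled over, with the tips of their plugs still caught in their nests. Tip each of them upright in its own nest again, its plug fully home, so that all three flat tops stand level for printing. Leave the stopper that is already standing, and the bottle and the spare pad beside the jig, as they are.

Things in the scene. Friction and masses are not known exactly. Their poses are not given: they have to be found in the camera images.
- jig: printing jig, fixed to the bench: aluminium block 160 mm (x) by 330 mm (y) on a steel plate 176 by 370 mm; its flat face, 50 mm above the work surface, has three nests in a row along y, 102 mm apart, and two steel guide pillars, 12 mm diameter, 40 mm tall, at x 60, y -51 mm and x -60, y 51 mm. Origin under its centre, on the work surface; x to its back, y along the row.
- nest_1 (a point): centre of the mouth of nest 1, in the plane of the jig's face: a black plastic insert, 48 mm across, flush with the face, with an upright tapered hole of 28.7 mm mouth diameter 41 mm deep, narrowing by 1 mm of diameter for every 3 mm of depth, just like the plugs. The nest at the jig's -y end.
- nest_2 (a point): centre of the mouth of nest 2, in the plane of the jig's face: a black plastic insert, 48 mm across, flush with the face, with an upright tapered hole of 28.7 mm mouth diameter 41 mm deep, narrowing by 1 mm of diameter for every 3 mm of depth, just like the plugs. The middle nest.
- nest_3 (a point): centre of the mouth of nest 3, in the plane of the jig's face: a black plastic insert, 48 mm across, flush with the face, with an upright tapered hole of 28.7 mm mouth diameter 41 mm deep, narrowing by 1 mm of diameter for every 3 mm of depth, just like the plugs. The nest at the jig's +y end.
- stopper_a: bottle stopper: octagonal beech head 52 mm across flats, 22 mm thick, on a steel plug 38 mm long, tapering from 29.7 mm diameter under the head to 17 mm at the end, which is rounded; about 90 g. Origin on its axis, 22.3 mm below the head's underside (44.3 mm below its flat top, 15.7 mm above the plug's end); z from plug to head. TOPPLED: see stopper_a_rim.
- stopper_b: bottle stopper: octagonal beech head 52 mm across flats, 22 mm thick, on a steel plug 38 mm long, tapering from 29.7 mm diameter under the head to 17 mm at the end, which is rounded; about 90 g. Origin on its axis, 22.3 mm below the head's underside (44.3 mm below its flat top, 15.7 mm above the plug's end); z from plug to head. TOPPLED: see stopper_b_rim.
- stopper_c: bottle stopper: octagonal beech head 52 mm across flats, 22 mm thick, on a steel plug 38 mm long, tapering from 29.7 mm diameter under the head to 17 mm at the end, which is rounded; about 90 g. Origin on its axis, 22.3 mm below the head's underside (44.3 mm below its flat top, 15.7 mm above the plug's end); z from plug to head. STANDS HOME in its nest: to be left alone.
- stopper_a_rim (a point): point on stopper_a's axis in the plane of the head's underside. As toppled the stopper leans about 42 degrees, to where its z axis points: one flat of the head rests on the jig's face, the plug on the nest's near edge, its end just under the far edge (the pivot when it is tipped up); its body origin is on the nest's axis about 1 mm above the face. It lies still
- stopper_b_rim (a point): the same point of stopper_b, which lies toppled in its own nest just as stopper_a does, leaning its own way. Near upright a plug drops into its nest; it may stay cocked or a little high until the top is pressed. Home, this point is 2 to 3 mm above the jig's face (the tapers meet before the head touches), the flat top about 24 mm
- stopper_c_rim (a point): the same point of stopper_c, 2 to 3 mm above the jig's face (the flat top about 24 mm) as it stands
- cleaner: bystander: closed white bottle with a black cap, 54 mm diameter, 150 mm tall, standing on the bench by the jig's +y end. Origin under its centre.
- spare_pad: bystander: spare silicone printing pad, teal, on a 70 by 70 mm aluminium plate, 58 mm tall, on the bench in front of the jig. Origin under its centre.

How it is judged:
By the outcome, as a careful person would: the job done as asked, in the order asked, and still so for the second after the job is handed in, with the robot touching nothing.
It also fails if it takes over 46 s, if anything falls off the work surface, if the arm or the gripper's body presses on something with over 40 N, if the wrist force passes 120 N, or if a joint passes its speed limit or range.

## Working session

There is one attempt and no reset: what is moved stays moved. The work goes in short steps, Python scripts to look and compute and a tool call to move; the robot and the scene stay as the last step left them, time stands still between calls to the robot, and variables do not carry over. Pictures are saved under pics/ and viewed, and the job is handed in when it is done.

Besides the shell and the picture viewer there is one more tool, called after ">>>" as a command line: name --argument value ..., lists and objects as JSON in quotes. servo_tool: Moves the arm, as the interface text tells. Its arguments: {"type":"object","properties":{"increments":{"type":"array","items":{"type":"object","properties":{"offset":{"type":"array","items":{"type":"number"}},"yaw":{"type":"number"}}}},"claw":{"type":"number"},"force":{"type":"number"}},"required":["increments"]}

```bash
ls; mkdir -p pics; python3 - <<'E'
from workcell import env
import cv2, numpy as np, json
for n in ["side","top","wrist"]:
    m=env.camera_model(n); p,d=env.read_camera(n)
    cv2.imwrite(f"pics/{n}0.png",p[:,:,::-1]); np.savez(f"{n}0.npz",p=p,d=d,**{k:np.array(v) for k,v in m.items()})
    print(n,{k:np.round(v,4).tolist() for k,v in m.items()})
s=env.get_state();print({k:np.round(v,4).tolist() for k,v in s.items()})
E
```

```text
pics
side {'vertical_fov': 48.7804, 'cx': 315.4995, 'cy': 202.0389, 'D': [-0.1011, 0.0, 0.0, 0.0, 0.0], 'world_from_camera': [[-0.9157, 0.293, -0.275, 0.3025], [-0.4016, -0.6479, 0.6473, 0.5701], [0.0115, 0.7031, 0.711, 0.5925], [0.0, 0.0, 0.0, 1.0]]}
top {'vertical_fov': 45.1298, 'cx': 329.9368, 'cy': 192.8664, 'D': [-0.0024, 0.0, 0.0, 0.0, 0.0], 'world_from_camera': [[0.1554, 0.9668, -0.2028, 0.2953], [-0.9878, 0.153, -0.0273, 0.0922], [0.0047, 0.2046, 0.9788, 1.0049], [0.0, 0.0, 0.0, 1.0]]}
wrist {'vertical_fov': 62.4004, 'cx': 318.0916, 'cy': 202.4756, 'D': [-0.0142, 0.0, 0.0, 0.0, 0.0], 'world_from_camera': [[0.253, 0.9178, 0.3059, 0.225], [-0.9675, 0.2401, 0.0797, -0.5356], [-0.0003, -0.3162, 0.9487, 0.3724], [0.0, 0.0, 0.0, 1.0]]}
{'clock': 0.15, 'joint_pos': [-1.4546, 0.3139, 0.0453, 1.3036, 0.0, 1.4312], 'qvel': [-0.0006, -0.0017, 0.0035, 0.0002, 0.0008, -0.0009], 'tau': [0.002, -48.1064, 29.8816, 0.0139, -0.0002, 0.0], 'tcp_pos': [0.1454, -0.5559, 0.2306], 'orientation': [0.0897, 0.7013, 0.0907, -0.7013], 'wrist_force': [0.1424, 0.4085, 0.4253], 'ft_torque': [-0.0498, -0.0353, -0.0064], 'finger_gap': 0.0851}
```

View pics/side0.png

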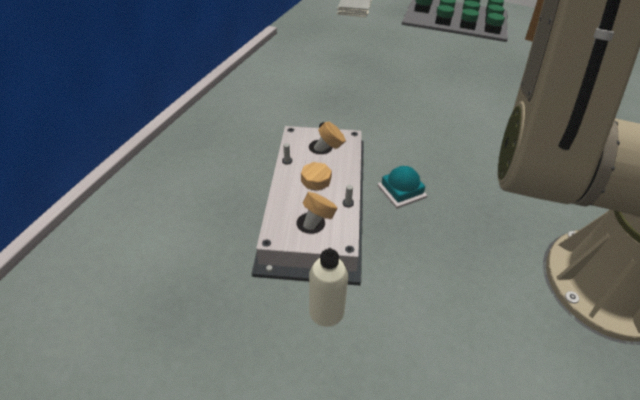

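View pics/top0.png

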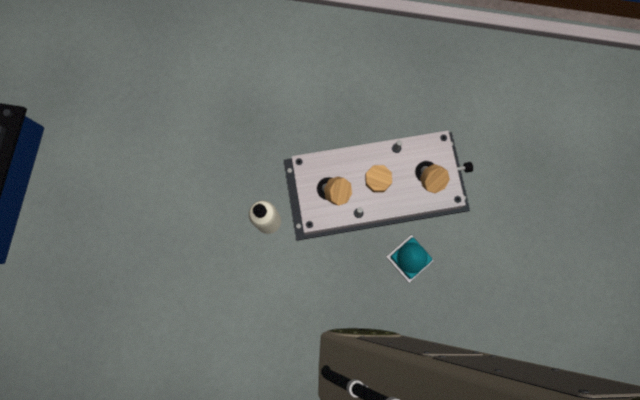

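View pics/wrist0.png

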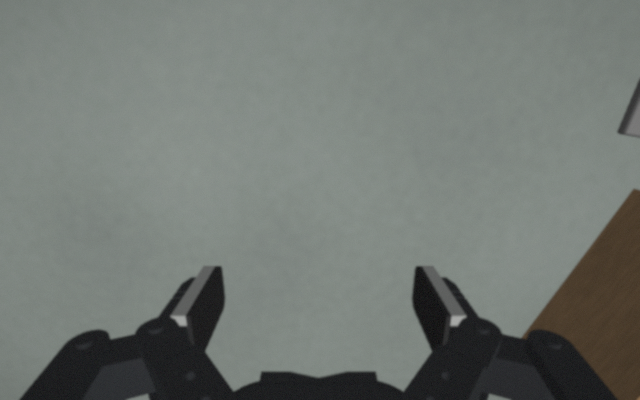

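```bash
cat > h.py <<'E'
import numpy as np, cv2
def load(n):
    z=np.load(n); return z
def K(z):
    f=200/np.tan(np.radians(float(z['vertical_fov']))/2)
    return np.array([[f,0,float(z['cx'])],[0,f,float(z['cy'])],[0,0,1]])
def norm(z,uv):
    return cv2.undistortPoints(np.array(uv,float).reshape(-1,1,2),K(z),z['D']).reshape(-1,2)
def onplane(z,uv,h):
    n=norm(z,uv); T=z['world_from_camera']
    d=np.c_[n[:,0],-n[:,1],-np.ones(len(n))]@T[:3,:3].T; o=T[:3,3]
    return o+d*((h-o[2])/d[:,2])[:,None]
def cloud(z,mask):
    v,u=np.nonzero(mask&(z['d']>0)); n=norm(z,np.c_[u,v]); d=z['d'][v,u]; T=z['world_from_camera']
    return np.c_[n[:,0]*d,-n[:,1]*d,-d]@T[:3,:3].T+T[:3,3], np.c_[u,v]
E
python3 - <<'E'
from h import *
for nm in ["top","side"]:
    z=load(nm+"0.npz"); p=z['p'].astype(int); hsv=cv2.cvtColor(z['p'],cv2.COLOR_RGB2HSV)
    m=((hsv[...,1]<45)&(hsv[...,2]>140)).astype(np.uint8)
    m=cv2.morphologyEx(m,cv2.MORPH_CLOSE,np.ones((3,3)))
    n,l,st,c=cv2.connectedComponentsWithStats(m)
    for i in range(1,n):
        if st[i,4]>1500:
            cs,_=cv2.findContours((l==i).astype(np.uint8),cv2.RETR_EXTERNAL,cv2.CHAIN_APPROX_NONE)
            w=onplane(z,cs[0].reshape(-1,2),.05)[:,:2]
            r=cv2.minAreaRect((w*1000).astype(np.float32)); print(nm,st[i],r)
    om=(hsv[...,0]>8)&(hsv[...,0]<28)&(hsv[...,1]>90)&(hsv[...,2]>90)
    n,l,st,c=cv2.connectedComponentsWithStats(om.astype(np.uint8))
    for i in range(1,n):
        if 150<st[i,4]<3000:
            P,uv=cloud(z,l==i)
            print(nm,'orange',st[i],c[i].round(1),'n',len(P),'cloud mean',P.mean(0).round(4),'zmin/max',np.percentile(P[:,2],[2,50,98]).round(4))
E
python3 - <<'E'
import cv2
a=cv2.imread('pics/top0.png')[110:260,240:490];cv2.imwrite('pics/topz.png',cv2.resize(a,None,fx=3,fy=3,interpolation=cv2.INTER_CUBIC))
a=cv2.imread('pics/side0.png')[110:290,240:440];cv2.imwrite('pics/sidez.png',cv2.resize(a,None,fx=3,fy=3,interpolation=cv2.INTER_CUBIC))
E
```

```text
top [ 331    0  309   45 2950] ((938.8553466796875, -155.07168579101562), (28.9588565826416, 678.5631103515625), 0.07097990065813065)
top [ 292  130  173  102 9895] ((537.4212036132812, 21.185211181640625), (161.15977478027344, 343.72662353515625), 18.74319076538086)
top orange [424 164  25  29 545] [435.3 178.1] n 543 cloud mean [ 0.547  -0.0821  0.0871] zmin/max [0.069  0.0885 0.1018]
top orange [366 166  26  26 542] [378.4 178.2] n 540 cloud mean [0.5325 0.0276 0.0749] zmin/max [0.064  0.0752 0.0788]
top orange [325 177  27  28 554] [338.3 190.1] n 548 cloud mean [0.4935 0.1025 0.0868] zmin/max [0.0693 0.0881 0.1012]
side [   0   26  276  242 3247] ((919.56103515625, -63.43328857421875), (953.9246215820312, 27.852819442749023), 89.93488311767578)
side [ 256  122  107  135 8455] ((536.4661865234375, 22.088729858398438), (164.81361389160156, 342.07513427734375), 18.162086486816406)
side [  81  211  109   64 2901] ((741.8861083984375, 278.26434326171875), (176.6289825439453, 128.24880981445312), 29.981033325195312)
side [ 381  273  183  127 5938] ((218.24557495117188, 250.0296630859375), (150.99545288085938, 256.2083435058594), 82.44073486328125)
side orange [319 122  26  25 414] [331.1 133.9] n 414 cloud mean [ 0.5458 -0.0737  0.084 ] zmin/max [0.0677 0.085  0.0981]
side orange [301 162  30  28 586] [315.  174.6] n 585 cloud mean [0.5327 0.0325 0.0706] zmin/max [0.057  0.0721 0.0741]
side orange [303 192  34  26 516] [318.8 204.7] n 509 cloud mean [0.4908 0.1128 0.0866] zmin/max [0.0694 0.0874 0.0979]
```

View pics/topz.png

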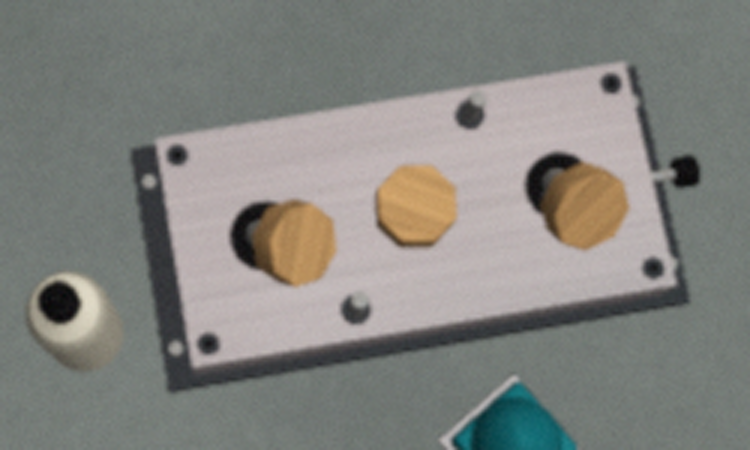

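View pics/sidez.png

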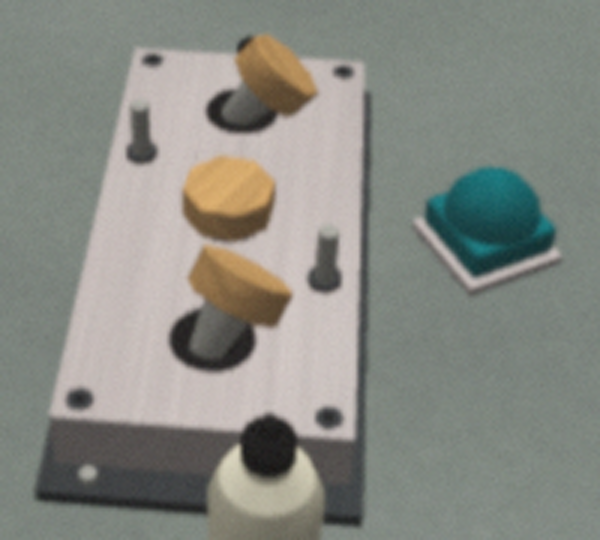

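```bash
python3 - <<'E'
from h import *
t=load("top0.npz"); s=load("side0.npz")
o=lambda L,a:np.array(L)/3+np.array(a)
T=onplane(t,o([(178,154),(611,83),(653,267),(208,343)],(240,110)),.05)[:,:2]
S=onplane(s,o([(80,399),(152,60),(343,72),(329,418)],(240,110)),.05)[:,:2]
for nm,P in(("top",T),("side",S)):
    c=P.mean(0); d=(P[0]+P[3]-P[1]-P[2]); yaw=np.degrees(np.arctan2(-d[0],d[1])); d2=P[0]+P[1]-P[2]-P[3]; y2=np.degrees(np.arctan2(d2[1],d2[0]))
    print(nm,c.round(4),yaw,y2, np.linalg.norm(d)/2,np.linalg.norm(d2)/2)
# pillars: base midpoint
for nm,z,L in(("top",t,[(470,116),(354,312)]),("side",s,[(141,153),(325,280)])):
    w=onplane(z,o(L,(240,110)),.05)[:,:2]; print(nm,w.round(4),w.mean(0).round(4),np.degrees(np.arctan2(*(w[0]-w[1])[::-1])))
print("pillar dir nominal", np.degrees(np.arctan2(-102,120)))
c=onplane(t,o([(416,205)],(240,110)),.0745); print("c top",c)
for z,nm in((t,"top"),(s,"side")):
  hsv=cv2.cvtColor(z['p'],cv2.COLOR_RGB2HSV)
  om=(hsv[...,0]>8)&(hsv[...,0]<28)&(hsv[...,1]>90)&(hsv[...,2]>90)
  n,l,st,c=cv2.connectedComponentsWithStats(om.astype(np.uint8))
  for i in range(1,n):
    if not 150<st[i,4]<3000: continue
    m=cv2.erode((l==i).astype(np.uint8),np.ones((3,3)))>0
    P,_=cloud(z,m); best=None; rng=np.random.default_rng(0)
    for k in range(500):
        q=P[rng.choice(len(P),3,False)]; nn=np.cross(q[1]-q[0],q[2]-q[0]); 
        if np.linalg.norm(nn)<1e-5: continue
        nn/=np.linalg.norm(nn); inl=abs((P-q[0])@nn)<.0025
        if best is None or inl.sum()>best.sum(): best=inl
    Q=P[best]; u,sv,vt=np.linalg.svd(Q-Q.mean(0)); nn=vt[2]*np.sign(vt[2,2])
    print(nm,c[i].round(),len(P),best.sum(),"cen",Q.mean(0).round(4),"n",nn.round(3),"tilt",np.degrees(np.arccos(nn[2])).round(1),"az",np.degrees(np.arctan2(nn[1],nn[0])).round(1))
E
```

```text
top [0.5348 0.0264] 18.715680165431515 18.48033160590333 0.3039897281642597 0.13200650881157447
side [0.5324 0.0277] 18.732643511400955 18.625353315920975 0.3022119915961201 0.13153904984144088
top [[ 0.607  -0.003 ]
 [ 0.4591  0.0563]] [0.5331 0.0267] -21.878103932121512
side [[ 0.606  -0.0021]
 [ 0.4593  0.0558]] [0.5327 0.0269] -21.5299583930699
pillar dir nominal -40.36453657309736
c top [[0.53241587 0.02696487 0.0745    ]]
top [435. 178.] 436 369 cen [ 0.5453 -0.0838  0.087 ] n [-0.558 -0.38   0.738] tilt 42.4 az -145.8
top [378. 178.] 440 373 cen [0.5325 0.0279 0.0753] n [ 0.016 -0.001  1.   ] tilt 0.9 az -3.9
top [338. 190.] 443 361 cen [0.4926 0.1002 0.0868] n [-0.236 -0.623  0.746] tilt 41.7 az -110.7
side [331. 134.] 305 165 cen [ 0.5421 -0.0775  0.0868] n [-0.549 -0.349  0.76 ] tilt 40.6 az -147.5
side [315. 175.] 470 411 cen [0.5324 0.0302 0.0723] n [-0.     0.009  1.   ] tilt 0.5 az 93.0
side [319. 205.] 383 179 cen [0.4842 0.12   0.0888] n [-0.352  0.774  0.526] tilt 58.3 az 114.4
```

```bash
cat > g.py <<'E'
import numpy as np
from scipy.spatial.transform import Rotation as Ro
N={1:np.array([.5656,-.0698]),2:np.array([.533,.0268]),3:np.array([.5004,.1234])}
AZ={1:-146.,3:-110.}
def R(s):
    w,x,y,z=s['orientation']; return Ro.from_quat([x,y,z,w]).as_matrix()
def uz(n,u,zf): # u mm along lean, zf TCP height mm above face
    a=np.radians(AZ[n]); return np.r_[N[n]+u/1000*np.array([np.cos(a),np.sin(a)]),.05+zf/1000]
def rep(s,p,az=None):
    r=R(s); zt=r[:,2]; cur=np.degrees(np.arctan2(zt[1],zt[0]))
    print("x axis",r[:,0].round(3),"z az",cur.round(2),"tcp",np.round(s['tcp_pos'],4),"offset cm",((np.array(p)-s['tcp_pos'])@r*100).round(2),"yaw(+)" ,None if az is None else -((az-cur+180)%360-180))
E
python3 - <<'E'
from workcell import env
from g import *
from h import *
s=env.get_state(); print(R(s).round(3)); p=uz(1,22.3,80); print(p); rep(s,p,-146)
t=load("top0.npz"); print("cleaner cap",onplane(t,[(259,210)],.15),"knob",onplane(t,[(468,167)],.05))
P,_=cloud(t,np.pad(np.ones((3,3),bool),((166,231),(467,170)))); print("knob cloud",P.mean(0))
E
```

```text
[[-0.     0.253 -0.967]
 [ 0.001 -0.967 -0.253]
 [-1.    -0.001 -0.   ]]
[ 0.54711246 -0.08227     0.13      ]
x axis [-0.     0.001 -1.   ] z az -165.35 tcp [ 0.1454 -0.5559  0.2306] offset cm [ 10.12 -35.65 -50.84] yaw(+) -19.34520267209774
cleaner cap [[0.4213713  0.23721186 0.15      ]] knob [[ 0.59109359 -0.15279411  0.05      ]]
knob cloud [ 0.59372832 -0.1549772   0.04149712]
```

>>> servo_tool --increments '[{"offset":[0,-4,-5.5],"yaw":-3},{"offset":[0,-7,-10],"yaw":-7},{"offset":[0,-10,-14],"yaw":-11},{"offset":[0,-13,-18.5],"yaw":-15},{"offset":[0,-16,-22.5],"yaw":-19.3},{"offset":[0,-19,-27],"yaw":-19.3},{"offset":[0,-22,-31],"yaw":-19.3},{"offset":[0,-25,-35.5],"yaw":-19.3}]' --claw 0.82 --force 25

```text
clock: 0.95
tcp_pos: [0.404, -0.2487, 0.2313]
orientation: [0.206, 0.676, 0.206, -0.676]
wrist_force: [1.3, -0.7, -0.0]
finger_gap: 0.0703
```

```bash
python3 - <<'E'
from workcell import env
from g import *
s=env.get_state(); rep(s,uz(1,22.3,70),-146); print(s['finger_gap'],s['clock'],np.round(s['joint_pos'],2))
E
```

```text
x axis [ 0. -0. -1.] z az -146.06 tcp [ 0.404  -0.2487  0.2313] offset cm [ 11.13  -5.82 -21.16] yaw(+) -0.06272740448986269
0.07031683805027772 0.95 [-0.72  0.12 -0.2   1.25 -0.    1.83]
```

>>> servo_tool --increments '[{"offset":[0,-1.2,-4.4],"yaw":0},{"offset":[0,-2.4,-8.8],"yaw":0},{"offset":[0,-3.6,-13.2],"yaw":0},{"offset":[0,-4.8,-17.4],"yaw":0},{"offset":[2.5,-5.8,-21.2],"yaw":0},{"offset":[6.5,-5.8,-21.2],"yaw":0},{"offset":[10,-5.8,-21.2],"yaw":0},{"offset":[10,-5.8,-21.2],"yaw":0}]'

```text
clock: 1.75
tcp_pos: [0.5429, -0.0823, 0.1261]
orientation: [-0.205, -0.673, -0.209, 0.679]
wrist_force: [-0.7, -0.1, 0.2]
finger_gap: 0.0704
```

```bash
python3 - <<'E'
from workcell import env
from g import *
import cv2
s=env.get_state(); rep(s,uz(1,22.3,5),-146)
for n in ("wrist","side"):
    p,d=env.read_camera(n); cv2.imwrite(f"pics/{n}1.png",p[:,:,::-1])
E
```

```text
x axis [-0.01   0.003 -1.   ] z az -145.98 tcp [ 0.5429 -0.0823  0.1261] offset cm [ 7.11  0.29 -0.4 ] yaw(+) 0.016518896589815313
```

View pics/wrist1.png

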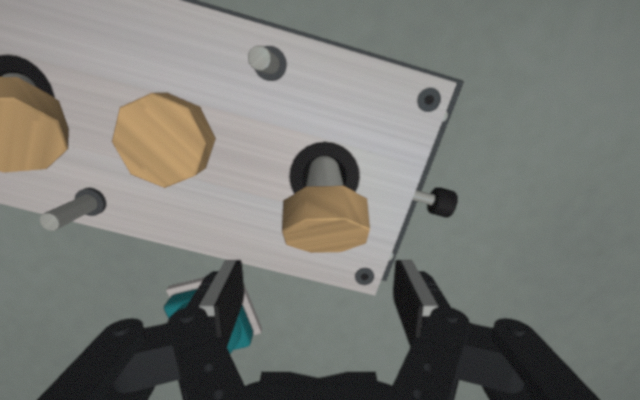

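View pics/side1.png

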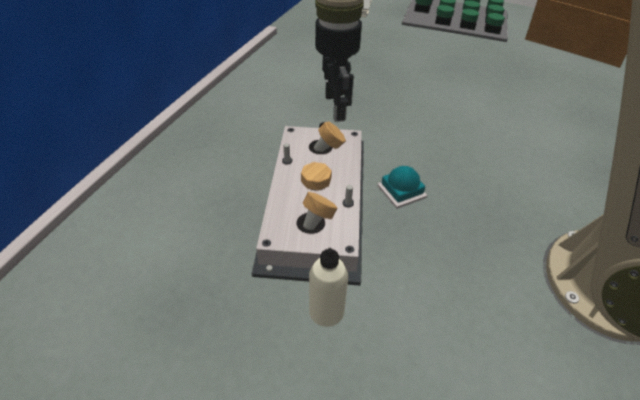

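```bash
python3 - <<'E'
from workcell import env
from g import *
from h import *
s=env.get_state(); rep(s,uz(1,22.3,5),-146)
m=env.camera_model("wrist"); z={k:np.array(v) for k,v in m.items()}
w=onplane(z,[(324,171),(8,88),(162,139)],.05); print(w.round(4)); print(onplane(z,[(162,139)],.0745).round(4))
# head underside upper edge corners on px, nest circle left/right
print(onplane(z,[(290,173),(359,173)],.05).round(4))
E
```

```text
x axis [-0.002  0.    -1.   ] z az -146.05 tcp [ 0.5462 -0.0839  0.1313] offset cm [ 7.63 -0.08 -0.18] yaw(+) -0.046653811717703775
[[ 0.574  -0.071   0.05  ]
 [ 0.5055  0.1296  0.05  ]
 [ 0.5315  0.0317  0.05  ]]
[[0.5406 0.024  0.0745]]
[[ 0.5597 -0.0523  0.05  ]
 [ 0.5864 -0.0919  0.05  ]]
```

>>> servo_tool --increments '[{"offset":[1.5,0,-0.2],"yaw":0},{"offset":[3.5,-0.1,-0.2],"yaw":0},{"offset":[5.5,-0.1,-0.2],"yaw":0},{"offset":[6.8,-0.1,-0.2],"yaw":0},{"offset":[7.4,-0.1,-0.2],"yaw":0},{"offset":[7.6,-0.1,-0.2],"yaw":0},{"offset":[7.6,-0.1,-0.2],"yaw":0},{"offset":[7.6,-0.1,-0.2],"yaw":0}]'

```text
clock: 2.65
tcp_pos: [0.5486, -0.0824, 0.0563]
orientation: [0.207, 0.677, 0.206, -0.676]
wrist_force: [-0.1, -0.8, -0.8]
finger_gap: 0.0703
```

>>> servo_tool --increments '[{"offset":[0,0,0],"yaw":0},{"offset":[0,0,0],"yaw":0},{"offset":[0,0,0],"yaw":0},{"offset":[0,0,0],"yaw":0},{"offset":[0,0,0],"yaw":0},{"offset":[0,0,0],"yaw":0},{"offset":[0,0,0],"yaw":0},{"offset":[0,0,0],"yaw":0}]' --claw 0.5 --force 25

```text
clock: 3.45
tcp_pos: [0.5483, -0.0822, 0.0559]
orientation: [0.207, 0.677, 0.206, -0.676]
wrist_force: [0.7, 0.9, 5.7]
finger_gap: 0.0514
```

```bash
python3 - <<'E'
from workcell import env
from g import *
import cv2
s=env.get_state(); rep(s,uz(1,22.3,5),-146); print(s['wrist_force'],s['finger_gap'])
for n in ("wrist",):
    p,d=env.read_camera(n); cv2.imwrite(f"pics/{n}2.png",p[:,:,::-1])
E
```

```text
x axis [ 0.001 -0.    -1.   ] z az -146.04 tcp [ 0.5483 -0.0822  0.0559] offset cm [ 0.09 -0.06  0.11] yaw(+) -0.04155895471708959
[0.68347435 0.85573798 5.7458759 ] 0.0513689575581736
```

View pics/wrist2.png

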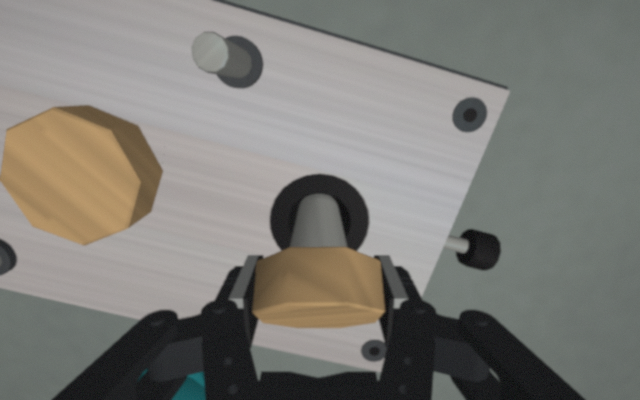

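>>> servo_tool --increments '[{"offset":[-0.14,0,-0.14],"yaw":0},{"offset":[-0.27,0,-0.28],"yaw":0},{"offset":[-0.4,0,-0.43],"yaw":0},{"offset":[-0.52,0,-0.57],"yaw":0},{"offset":[-0.64,0,-0.72],"yaw":0},{"offset":[-0.75,0,-0.86],"yaw":0},{"offset":[-0.86,0,-1.02],"yaw":0},{"offset":[-0.96,0,-1.17],"yaw":0}]'

```text
clock: 4.3
tcp_pos: [0.5546, -0.0766, 0.0633]
orientation: [-0.206, -0.674, -0.206, 0.679]
wrist_force: [-4.7, -5.6, -2.4]
finger_gap: 0.0516
```

```bash
python3 - <<'E'
from workcell import env
from g import *
import cv2
s=env.get_state(); rep(s,uz(1,22.3,5),-146); print(s['wrist_force'],s['finger_gap'])
for n in ("wrist","side"):
    p,d=env.read_camera(n); cv2.imwrite(f"pics/{n}3.png",p[:,:,::-1] if n=="wrist" else cv2.resize(p[90:220,250:430,::-1],None,fx=4,fy=4))
E
```

```text
x axis [-0.006 -0.002 -1.   ] z az -146.12 tcp [ 0.5546 -0.0766  0.0633] offset cm [0.84 0.05 0.94] yaw(+) -0.1202172671828805
[-4.68249449 -5.56123452 -2.44474269] 0.05161082121647038
```

View pics/wrist3.png

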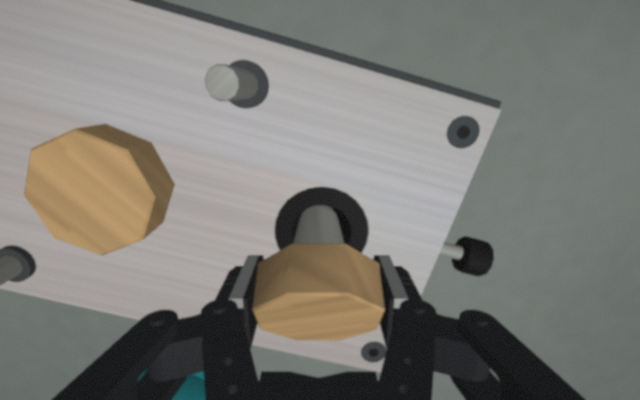

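View pics/side3.png

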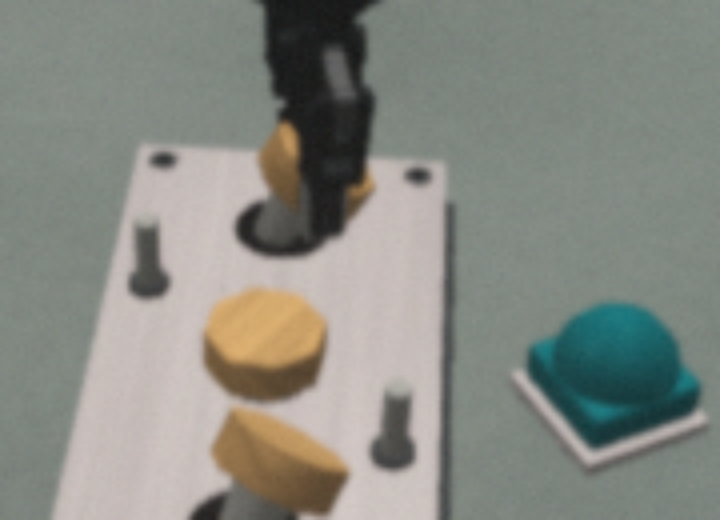

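>>> servo_tool --increments '[{"offset":[-0.1,0,-0.18],"yaw":0},{"offset":[-0.2,0,-0.36],"yaw":0},{"offset":[-0.27,0,-0.5],"yaw":0},{"offset":[-0.33,0,-0.67],"yaw":0},{"offset":[-0.38,0,-0.84],"yaw":0},{"offset":[-0.41,0,-1.0],"yaw":0},{"offset":[-0.44,0,-1.15],"yaw":0},{"offset":[-0.45,0,-1.3],"yaw":0}]'

```text
clock: 5.2
tcp_pos: [0.5653, -0.0696, 0.0687]
orientation: [-0.206, -0.674, -0.206, 0.679]
wrist_force: [-8.4, -8.2, 5.0]
finger_gap: 0.0517
```

```bash
python3 - <<'E'
from workcell import env
from g import *
import cv2
s=env.get_state(); rep(s,uz(1,22.3,5),-146); print(s['wrist_force'],s['finger_gap'])
for n in ("wrist","side"):
    p,d=env.read_camera(n); cv2.imwrite(f"pics/{n}4.png",p[:,:,::-1] if n=="wrist" else cv2.resize(p[90:220,250:430,::-1],None,fx=4,fy=4))
E
```

```text
x axis [-0.006 -0.003 -1.   ] z az -146.12 tcp [ 0.5653 -0.0696  0.0687] offset cm [1.38 0.04 2.21] yaw(+) -0.12217873325764117
[-8.42581342 -8.15791635  4.97794791] 0.051719203836468185
```

View pics/wrist4.png

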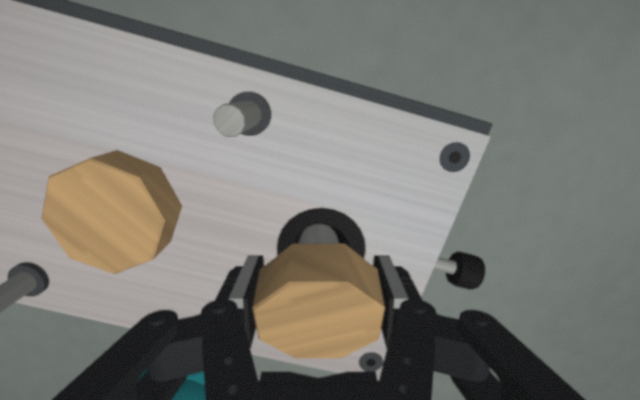

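View pics/side4.png

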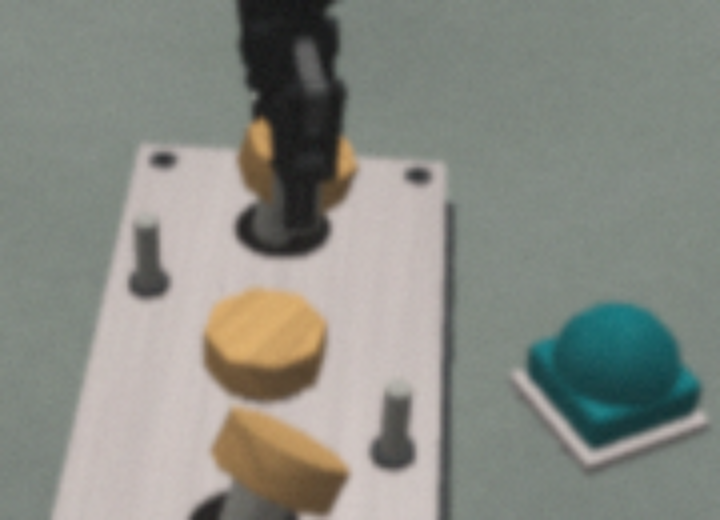

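```bash
cat > tilt.py <<'E'
from workcell import env
from g import *
from h import *
import sys
def tilt(az=-146,near=None):
    m=env.camera_model("wrist"); s=env.get_state(); p,d=env.read_camera("wrist")
    z={k:np.array(v) for k,v in m.items()}; z['p']=p; z['d']=d
    hsv=cv2.cvtColor(p,cv2.COLOR_RGB2HSV)
    om=(hsv[...,0]>8)&(hsv[...,0]<28)&(hsv[...,1]>90)&(hsv[...,2]>60)
    n,l,st,c=cv2.connectedComponentsWithStats(cv2.erode(om.astype(np.uint8),np.ones((5,5))))
    for i in range(1,n):
        if st[i,4]<800: continue
        P,_=cloud(z,l==i); rng=np.random.default_rng(0); best=None
        for k in range(300):
            q=P[rng.choice(len(P),3,False)]; nn=np.cross(q[1]-q[0],q[2]-q[0])
            if np.linalg.norm(nn)<1e-5: continue
            nn/=np.linalg.norm(nn)
            if abs(nn[2])<.6: continue
            inl=abs((P-q[0])@nn)<.001
            if best is None or inl.sum()>best.sum(): best=inl
        Q=P[best]; nn=np.linalg.svd(Q-Q.mean(0))[2][2]; nn*=np.sign(nn[2]); a=np.radians(az)
        print(c[i].round(),len(P),best.sum(),"cen",Q.mean(0).round(4),"tilt along lean",np.degrees(np.arctan2(nn[:2]@[np.cos(a),np.sin(a)],nn[2])).round(1),"perp",np.degrees(np.arctan2(nn[:2]@[-np.sin(a),np.cos(a)],nn[2])).round(1))
    return p,s
E
python3 - <<'E'
from tilt import *
p,s=tilt(); rep(s,uz(1,0,0)); print(s['wrist_force'])
E
```

```text
[111. 211.] 10931 8397 cen [0.5373 0.0257 0.0734] tilt along lean -0.3 perp 0.1
[319. 302.] 11282 7415 cen [ 0.563  -0.0721  0.1003] tilt along lean 16.6 perp -0.1
x axis [-0.006 -0.003 -1.   ] z az -146.11 tcp [ 0.5655 -0.0695  0.0687] offset cm [ 1.87  0.03 -0.  ] yaw(+) None
[-7.17623943 -5.75392051  3.42095926]
```

```bash
python3 - <<'E'
import cv2
a=cv2.imread('pics/wrist4.png')[190:380,220:420];cv2.imwrite('pics/w4z.png',cv2.resize(a,None,fx=4,fy=3,interpolation=cv2.INTER_CUBIC))
E
```

```text
(no output)
```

View pics/w4z.png

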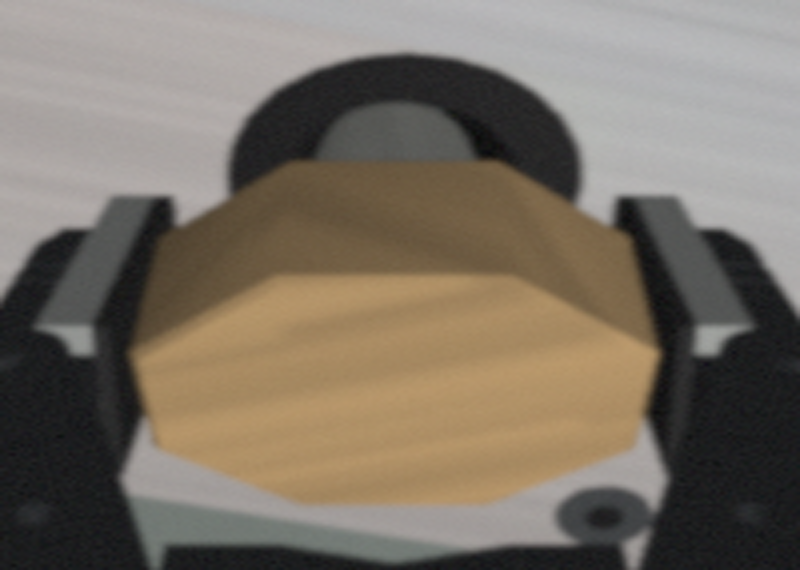

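>>> servo_tool --increments '[{"offset":[0.1,0,0.35],"yaw":0},{"offset":[0.3,0,0.7],"yaw":0},{"offset":[0.5,0,0.95],"yaw":0},{"offset":[0.7,0,1.1],"yaw":0},{"offset":[0.8,0,1.1],"yaw":0},{"offset":[0.8,0,1.1],"yaw":0},{"offset":[0.8,0,1.1],"yaw":0},{"offset":[0.8,0,1.1],"yaw":0}]'

```text
clock: 6.15
tcp_pos: [0.5598, -0.0744, 0.0616]
orientation: [0.207, 0.677, 0.206, -0.676]
wrist_force: [3.4, 0.4, 0.9]
finger_gap: 0.052
```

```bash
python3 - <<'E'
from tilt import *
p,s=tilt(); rep(s,uz(1,0,0)); print(s['wrist_force'])
cv2.imwrite('pics/w5z.png',cv2.resize(p[170:380,220:420,::-1],None,fx=3,fy=2.5,interpolation=cv2.INTER_CUBIC))
E
```

```text
[ 96. 200.] 12699 9704 cen [0.5372 0.0258 0.0735] tilt along lean -0.1 perp -0.1
[318. 301.] 11261 7274 cen [ 0.5572 -0.0771  0.0932] tilt along lean 17.3 perp -0.3
x axis [ 0.001 -0.    -1.   ] z az -146.03 tcp [ 0.5598 -0.0744  0.0616] offset cm [ 1.16 -0.05 -0.74] yaw(+) None
[3.41383085 0.35311008 0.86465024]
```

View pics/w5z.png

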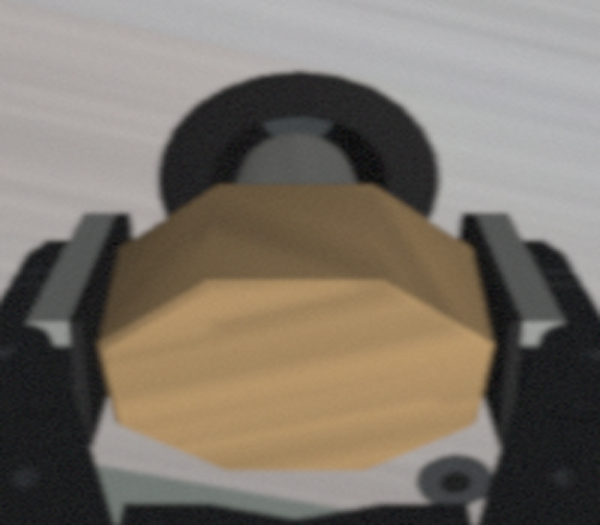

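>>> servo_tool --increments '[{"offset":[0,0,-0.2],"yaw":0},{"offset":[0,0,-0.4],"yaw":0},{"offset":[0,0,-0.6],"yaw":0},{"offset":[0,0,-0.75],"yaw":0},{"offset":[0,0,-0.9],"yaw":0},{"offset":[0,0,-1.05],"yaw":0},{"offset":[0,0,-1.15],"yaw":0},{"offset":[0,0,-1.15],"yaw":0}]'

```text
clock: 7.0
tcp_pos: [0.5659, -0.0695, 0.0614]
orientation: [-0.207, -0.674, -0.205, 0.679]
wrist_force: [-8.3, -6.3, 6.9]
finger_gap: 0.0518
```

```bash
python3 - <<'E'
from tilt import *
p,s=tilt(); rep(s,uz(1,0,0)); print(s['wrist_force'])
cv2.imwrite('pics/w6z.png',cv2.resize(p[170:380,220:420,::-1],None,fx=3,fy=2.5,interpolation=cv2.INTER_CUBIC))
E
```

```text
[101. 218.] 12117 9138 cen [0.5375 0.0257 0.0734] tilt along lean -0.0 perp -0.2
[319. 303.] 11478 7727 cen [ 0.5632 -0.0722  0.0932] tilt along lean 14.5 perp -0.1
x axis [-0.006 -0.004 -1.   ] z az -146.12 tcp [ 0.5659 -0.0695  0.0614] offset cm [1.14 0.01 0.03] yaw(+) None
[-8.29091166 -6.34976675  6.85958695]
```

View pics/w6z.png

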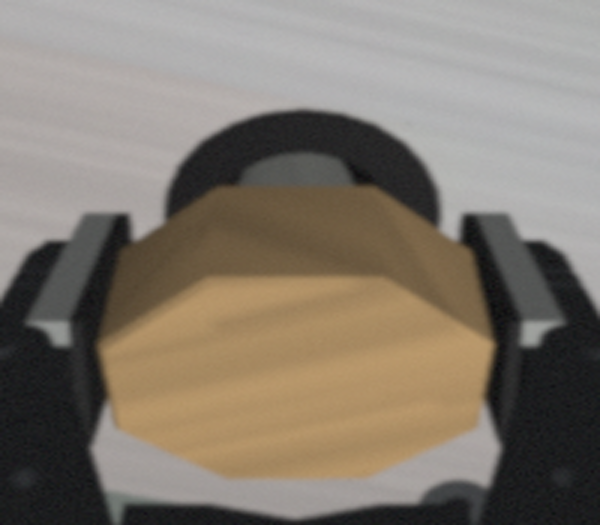

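>>> servo_tool --increments '[{"offset":[0,0,-0.15],"yaw":0},{"offset":[0.1,0,-0.3],"yaw":0},{"offset":[0.25,0,-0.35],"yaw":0},{"offset":[0.4,0,-0.35],"yaw":0},{"offset":[0.55,0,-0.3],"yaw":0},{"offset":[0.7,0,-0.2],"yaw":0},{"offset":[0.8,0,-0.1],"yaw":0},{"offset":[0.8,0,0],"yaw":0}]'

```text
clock: 7.85
tcp_pos: [0.5683, -0.0687, 0.0534]
orientation: [-0.207, -0.676, -0.206, 0.677]
wrist_force: [-1.4, -2.0, -0.3]
finger_gap: 0.0521
```

```bash
python3 - <<'E'
from tilt import *
p,s=tilt(); rep(s,uz(1,0,0)); print(s['wrist_force'])
cv2.imwrite('pics/w7z.png',cv2.resize(p[170:380,220:420,::-1],None,fx=3,fy=2.5,interpolation=cv2.INTER_CUBIC))
E
```

```text
[ 89. 229.] 13459 10056 cen [0.5375 0.0258 0.0734] tilt along lean -0.2 perp -0.2
[318. 307.] 11940 8531 cen [ 0.5648 -0.0719  0.0859] tilt along lean 10.6 perp -0.1
x axis [-0.001 -0.001 -1.   ] z az -146.08 tcp [ 0.5683 -0.0687  0.0534] offset cm [ 0.34 -0.06  0.29] yaw(+) None
[-1.41758349 -1.97711852 -0.25170775]
```

View pics/w7z.png

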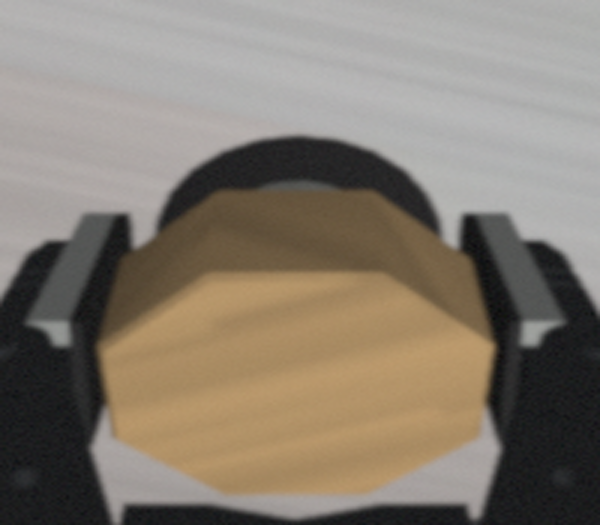

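>>> servo_tool --increments '[{"offset":[0,0,0],"yaw":0},{"offset":[0,0,0],"yaw":0},{"offset":[0,0,0],"yaw":0},{"offset":[0,0,0],"yaw":0},{"offset":[-1,0,0],"yaw":0},{"offset":[-3,0,0],"yaw":0},{"offset":[-5,0,0],"yaw":0},{"offset":[-7,0,0],"yaw":0}]' --claw 0.85

```text
clock: 8.7
tcp_pos: [0.5688, -0.0679, 0.1248]
orientation: [0.207, 0.676, 0.206, -0.676]
wrist_force: [-0.2, -0.0, 0.1]
finger_gap: 0.0724
```

```bash
python3 - <<'E'
from tilt import *
p,s=tilt(); rep(s,uz(1,0,75)); print(s['wrist_force'])
cv2.imwrite('pics/w8.png',p[:,:,::-1])
E
```

```text
[ 29. 177.] 4555 2908 cen [0.4981 0.0899 0.0798] tilt along lean 35.3 perp 28.6
[164. 187.] 5474 4465 cen [0.5373 0.0254 0.0734] tilt along lean -0.1 perp -0.2
[319. 227.] 4622 3962 cen [ 0.5695 -0.0689  0.0734] tilt along lean -0.4 perp -0.4
x axis [ 0. -0. -1.] z az -146.04 tcp [ 0.5688 -0.0679  0.1248] offset cm [-0.02 -0.02  0.37] yaw(+) None
[-0.20244425 -0.04017002  0.10288851]
```

View pics/w8.png

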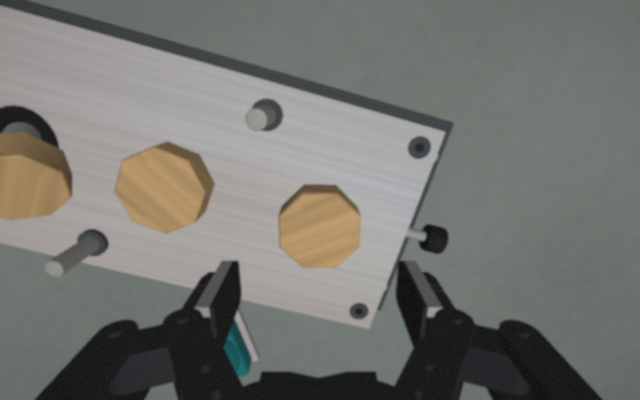

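>>> servo_tool --increments '[{"offset":[0,0,0.2],"yaw":0},{"offset":[0,0,0.37],"yaw":0},{"offset":[0.5,0,0.37],"yaw":0},{"offset":[1.5,0,0.37],"yaw":0},{"offset":[2.5,0,0.37],"yaw":0},{"offset":[3.3,0,0.37],"yaw":0},{"offset":[3.8,0,0.37],"yaw":0},{"offset":[4.0,0,0.37],"yaw":0}]' --claw 0

```text
clock: 9.55
tcp_pos: [0.5651, -0.0699, 0.0822]
orientation: [-0.206, -0.676, -0.207, 0.677]
wrist_force: [0.6, -0.3, 0.2]
finger_gap: 0.0002
```

>>> servo_tool --increments '[{"offset":[0.4,0,0],"yaw":0},{"offset":[0.7,0,0],"yaw":0},{"offset":[0.9,0,0],"yaw":0},{"offset":[1.1,0,0],"yaw":0},{"offset":[1.2,0,0],"yaw":0},{"offset":[1.3,0,0],"yaw":0},{"offset":[1.4,0,0],"yaw":0},{"offset":[1.4,0,0],"yaw":0}]'

```text
clock: 10.35
tcp_pos: [0.5661, -0.0704, 0.0731]
orientation: [0.207, 0.677, 0.206, -0.676]
wrist_force: [-8.5, 1.4, 23.7]
finger_gap: 0.0003
```

>>> servo_tool --increments '[{"offset":[-2,0,0],"yaw":0},{"offset":[-6,0,0],"yaw":0},{"offset":[-8,-3,-0.6],"yaw":-5},{"offset":[-8,-7,-1.4],"yaw":-12},{"offset":[-8,-11,-2.2],"yaw":-20},{"offset":[-8,-15,-3],"yaw":-28},{"offset":[-8,-18.3,-3.6],"yaw":-36},{"offset":[-8,-18.3,-3.6],"yaw":-36}]'

```text
clock: 11.15
tcp_pos: [0.4913, 0.1049, 0.1497]
orientation: [-0.407, -0.578, -0.408, 0.578]
wrist_force: [-0.4, -0.6, 0.8]
finger_gap: 0.0
```

>>> servo_tool --increments '[{"offset":[0,0,0],"yaw":0},{"offset":[0.5,0,0],"yaw":0},{"offset":[1,0,0],"yaw":0},{"offset":[1.5,0,0],"yaw":0},{"offset":[2,0,0],"yaw":0},{"offset":[2,0,0],"yaw":0},{"offset":[2,0,0],"yaw":0},{"offset":[2,0,0],"yaw":0}]' --claw 0.82

```text
clock: 11.95
tcp_pos: [0.4935, 0.1017, 0.1295]
orientation: [0.405, 0.579, 0.405, -0.579]
wrist_force: [0.7, -0.1, -0.2]
finger_gap: 0.0699
```

```bash
python3 - <<'E'
from tilt import *
s=env.get_state(); rep(s,uz(3,22.3,5),-110)
p,s=tilt(-110); print(np.round(s['joint_pos'],2),s['finger_gap'],s['clock'])
cv2.imwrite('pics/w9.png',p[:,:,::-1])
E
```

```text
x axis [ 0. -0. -1.] z az -110.05 tcp [0.4935 0.1017 0.1295] offset cm [ 7.45 -0.09 -0.04] yaw(+) -0.05488380841069329
[319. 222.] 4002 2034 cen [0.4943 0.1002 0.0877] tilt along lean 41.2 perp 0.3
[385. 295.] 1023 749 cen [0.5192 0.0316 0.0737] tilt along lean 0.1 perp -1.2
[ 0.04  0.23 -0.32  1.02 -0.    1.96] 0.0699464788816864 11.95
```

View pics/w9.png

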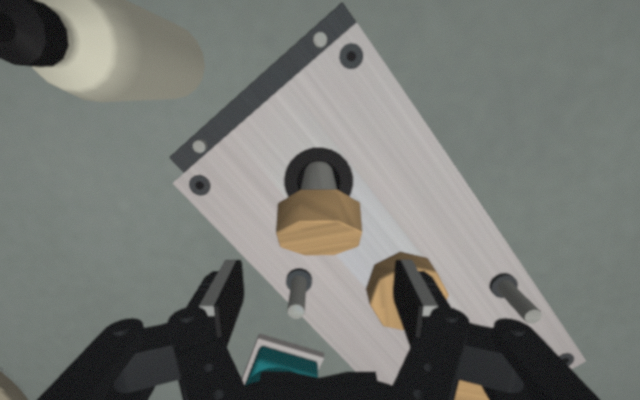

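>>> servo_tool --increments '[{"offset":[1.5,-0.1,0],"yaw":0},{"offset":[3.5,-0.1,0],"yaw":0},{"offset":[5.3,-0.1,0],"yaw":0},{"offset":[6.6,-0.1,0],"yaw":0},{"offset":[7.2,-0.1,0],"yaw":0},{"offset":[7.4,-0.1,0],"yaw":0},{"offset":[7.4,-0.1,0],"yaw":0},{"offset":[7.4,-0.1,0],"yaw":0}]'

```text
clock: 12.8
tcp_pos: [0.493, 0.1022, 0.0561]
orientation: [0.406, 0.58, 0.405, -0.579]
wrist_force: [0.3, 0.1, -0.1]
finger_gap: 0.0703
```

>>> servo_tool --increments '[{"offset":[0,0,0],"yaw":0},{"offset":[0,0,0],"yaw":0},{"offset":[0,0,0],"yaw":0},{"offset":[0,0,0],"yaw":0},{"offset":[0,0,0],"yaw":0},{"offset":[0,0,0],"yaw":0},{"offset":[0,0,0],"yaw":0},{"offset":[0,0,0],"yaw":0}]' --claw 0.5 --force 25

```text
clock: 13.6
tcp_pos: [0.493, 0.1021, 0.056]
orientation: [0.406, 0.58, 0.405, -0.579]
wrist_force: [-0.8, 1.0, 5.6]
finger_gap: 0.0516
```

>>> servo_tool --increments '[{"offset":[-0.14,0,-0.14],"yaw":0},{"offset":[-0.27,0,-0.28],"yaw":0},{"offset":[-0.4,0,-0.43],"yaw":0},{"offset":[-0.52,0,-0.57],"yaw":0},{"offset":[-0.64,0,-0.72],"yaw":0},{"offset":[-0.75,0,-0.86],"yaw":0},{"offset":[-0.86,0,-1.02],"yaw":0},{"offset":[-0.96,0,-1.17],"yaw":0}]'

```text
clock: 14.4
tcp_pos: [0.4954, 0.1111, 0.064]
orientation: [-0.406, -0.578, -0.404, 0.581]
wrist_force: [0.0, -7.9, -2.0]
finger_gap: 0.0516
```

```bash
python3 - <<'E'
from tilt import *
p,s=tilt(-110); rep(s,uz(3,0,0),-110);print(s['wrist_force'],s['finger_gap'],s['clock'])
cv2.imwrite('pics/w10.png',p[:,:,::-1])
E
```

```text
[319. 290.] 9950 5164 cen [0.4961 0.11   0.0952] tilt along lean 29.0 perp -0.4
x axis [-0.002 -0.005 -1.   ] z az -110.13 tcp [0.4954 0.1111 0.064 ] offset cm [ 1.39  0.04 -1.33] yaw(+) -0.13104765458240308
[ 3.69001320e-03 -7.89288213e+00 -1.98983221e+00] 0.05162668066041462 14.4
```

View pics/w10.png

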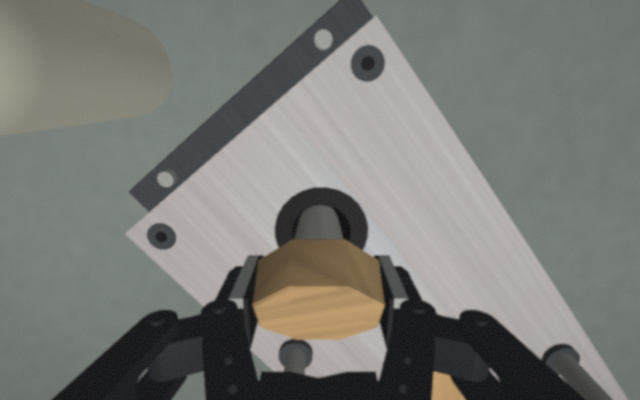

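>>> servo_tool --increments '[{"offset":[-0.1,0,-0.18],"yaw":0},{"offset":[-0.2,0,-0.36],"yaw":0},{"offset":[-0.27,0,-0.5],"yaw":0},{"offset":[-0.33,0,-0.67],"yaw":0},{"offset":[-0.38,0,-0.84],"yaw":0},{"offset":[-0.41,0,-1.0],"yaw":0},{"offset":[-0.44,0,-1.15],"yaw":0},{"offset":[-0.45,0,-1.3],"yaw":0}]'

```text
clock: 15.25
tcp_pos: [0.4999, 0.1228, 0.0692]
orientation: [-0.406, -0.578, -0.404, 0.582]
wrist_force: [-2.2, -10.3, 5.0]
finger_gap: 0.0515
```

>>> servo_tool --increments '[{"offset":[0.1,0,0.35],"yaw":0},{"offset":[0.3,0,0.7],"yaw":0},{"offset":[0.5,0,0.95],"yaw":0},{"offset":[0.7,0,1.1],"yaw":0},{"offset":[0.8,0,1.1],"yaw":0},{"offset":[0.8,0,1.1],"yaw":0},{"offset":[0.8,0,1.1],"yaw":0},{"offset":[0.8,0,1.1],"yaw":0}]'

```text
clock: 16.05
tcp_pos: [0.4979, 0.1157, 0.0618]
orientation: [0.405, 0.58, 0.406, -0.579]
wrist_force: [2.6, 3.8, 2.3]
finger_gap: 0.0515
```

```bash
python3 - <<'E'
from tilt import *
p,s=tilt(-110); rep(s,uz(3,0,0),-110);print(s['wrist_force'],s['finger_gap'],s['clock'])
cv2.imwrite('pics/w11.png',p[:,:,::-1])
E
```

```text
[319. 298.] 11312 7646 cen [0.4976 0.1124 0.0925] tilt along lean 16.0 perp -0.2
x axis [ 0.002  0.001 -1.   ] z az -110.02 tcp [0.4979 0.1157 0.0618] offset cm [ 1.18 -0.03 -0.81] yaw(+) -0.01612467924414318
[2.63252979 3.75968709 2.34950781] 0.05151934739094741 16.05
```

View pics/w11.png

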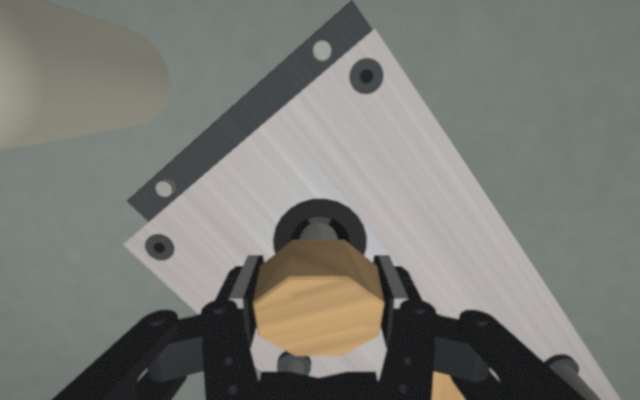

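The plug tip is inside the hole (hole edge at about (318,225)) and the head leans 16°. This is the same state stopper 1 was in, so I'll repeat the steps that worked there.

>>> servo_tool --increments '[{"offset":[0,0,-0.2],"yaw":0},{"offset":[0,0,-0.4],"yaw":0},{"offset":[0,0,-0.6],"yaw":0},{"offset":[0,0,-0.75],"yaw":0},{"offset":[0,0,-0.9],"yaw":0},{"offset":[0,0,-1.05],"yaw":0},{"offset":[0,0,-1.15],"yaw":0},{"offset":[0,0,-1.15],"yaw":0}]'

```text
clock: 16.9
tcp_pos: [0.4996, 0.1234, 0.0612]
orientation: [-0.406, -0.578, -0.404, 0.582]
wrist_force: [-2.8, -8.1, 3.0]
finger_gap: 0.0515
```

>>> servo_tool --increments '[{"offset":[0,0,-0.15],"yaw":0},{"offset":[0.1,0,-0.3],"yaw":0},{"offset":[0.25,0,-0.35],"yaw":0},{"offset":[0.4,0,-0.35],"yaw":0},{"offset":[0.55,0,-0.3],"yaw":0},{"offset":[0.7,0,-0.2],"yaw":0},{"offset":[0.8,0,-0.1],"yaw":0},{"offset":[0.8,0,0],"yaw":0}]'

```text
clock: 17.7
tcp_pos: [0.5014, 0.1248, 0.0537]
orientation: [-0.406, -0.579, -0.404, 0.58]
wrist_force: [1.3, -2.4, 1.0]
finger_gap: 0.0514
```

```bash
python3 - <<'E'
from tilt import *
p,s=tilt(-110); rep(s,uz(3,0,0),-110);print(s['wrist_force'],s['finger_gap'],s['clock'])
cv2.imwrite('pics/w12.png',p[:,:,::-1])
E
```

```text
[318. 303.] 11890 8590 cen [0.5012 0.1211 0.0849] tilt along lean 9.2 perp -0.1
x axis [ 0.001 -0.002 -1.   ] z az -110.1 tcp [0.5014 0.1248 0.0537] offset cm [ 0.37 -0.05  0.16] yaw(+) -0.10314279699053941
[ 1.26789874 -2.40402043  0.97909136] 0.05139391681334412 17.7
```

>>> servo_tool --increments '[{"offset":[0,0,0],"yaw":0},{"offset":[0,0,0],"yaw":0},{"offset":[0,0,0],"yaw":0},{"offset":[0,0,0],"yaw":0},{"offset":[-1,0,0],"yaw":0},{"offset":[-3,0,0],"yaw":0},{"offset":[-5,0,0],"yaw":0},{"offset":[-7,0,0],"yaw":0}]' --claw 0.85

```text
clock: 18.55
tcp_pos: [0.501, 0.126, 0.1249]
orientation: [0.405, 0.579, 0.405, -0.579]
wrist_force: [0.2, 0.0, -0.3]
finger_gap: 0.0728
```

```bash
python3 - <<'E'
from tilt import *
p,s=tilt(-110); rep(s,uz(3,0,75)); print(s['wrist_force'])
cv2.imwrite('pics/w13.png',p[:,:,::-1])
E
```

```text
[320. 226.] 4581 3995 cen [0.5032 0.1252 0.0729] tilt along lean -0.8 perp 0.0
[391. 330.] 1528 1219 cen [0.5233 0.0302 0.0738] tilt along lean 0.2 perp 0.1
x axis [ 0.  0. -1.] z az -110.03 tcp [0.501  0.126  0.1249] offset cm [-0.01  0.04  0.26] yaw(+) None
[ 0.16838161  0.01632822 -0.34304514]
```

View pics/w13.png

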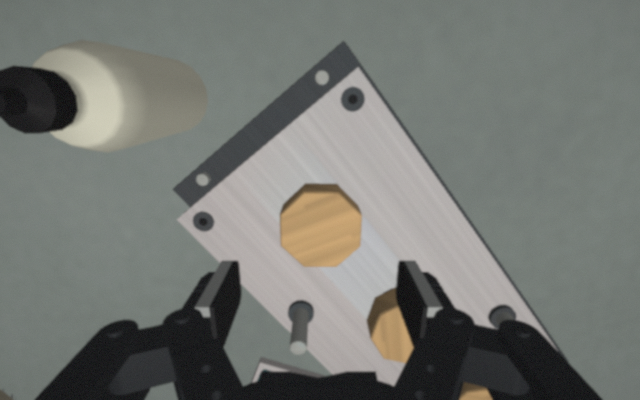

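It has dropped upright, with its top centred at (320,226). Now I'll press it.

>>> servo_tool --increments '[{"offset":[0,0,0.1],"yaw":0},{"offset":[0,0,0.26],"yaw":0},{"offset":[0.5,0,0.26],"yaw":0},{"offset":[1.5,0,0.26],"yaw":0},{"offset":[2.5,0,0.26],"yaw":0},{"offset":[3.3,0,0.26],"yaw":0},{"offset":[3.8,0,0.26],"yaw":0},{"offset":[4.0,0,0.26],"yaw":0}]' --claw 0

```text
clock: 19.4
tcp_pos: [0.4995, 0.1233, 0.0824]
orientation: [-0.405, -0.579, -0.406, 0.58]
wrist_force: [-0.5, -0.4, -0.4]
finger_gap: 0.0002
```

>>> servo_tool --increments '[{"offset":[0.4,0,0],"yaw":0},{"offset":[0.7,0,0],"yaw":0},{"offset":[0.9,0,0],"yaw":0},{"offset":[1.1,0,0],"yaw":0},{"offset":[1.2,0,0],"yaw":0},{"offset":[1.3,0,0],"yaw":0},{"offset":[1.4,0,0],"yaw":0},{"offset":[1.4,0,0],"yaw":0}]'

```text
clock: 20.2
tcp_pos: [0.5005, 0.1233, 0.0731]
orientation: [0.406, 0.58, 0.405, -0.579]
wrist_force: [-10.1, -1.6, 27.5]
finger_gap: 0.0001
```

>>> servo_tool --increments '[{"offset":[-1,0,0],"yaw":0},{"offset":[-4,0,0],"yaw":0},{"offset":[-8,0,0],"yaw":0},{"offset":[-12,0,0],"yaw":0},{"offset":[-13,-2,4],"yaw":0},{"offset":[-13,-2,7],"yaw":0},{"offset":[-13,-2,7],"yaw":0},{"offset":[-13,-2,7],"yaw":0}]'

```text
clock: 21.0
tcp_pos: [0.4576, 0.0642, 0.1999]
orientation: [0.405, 0.58, 0.405, -0.579]
wrist_force: [-0.2, 0.6, -0.6]
finger_gap: 0.0001
```

```bash
python3 - <<'E'
from tilt import *
p,s=tilt(-110); print(s['wrist_force'],s['clock'],s['tcp_pos'])
cv2.imwrite('pics/w14.png',p[:,:,::-1])
for n in ("side","top"):
    q,d=env.read_camera(n); cv2.imwrite(f'pics/{n}14.png',q[:,:,::-1])
E
```

```text
[344. 106.] 2958 2442 cen [0.5023 0.1233 0.0724] tilt along lean -0.1 perp 0.6
[415. 200.] 2450 2024 cen [0.5344 0.0283 0.0737] tilt along lean -0.0 perp 0.0
[472. 278.] 2098 1566 cen [ 0.5662 -0.0673  0.073 ] tilt along lean -0.0 perp -0.2
[-0.23063652  0.59545229 -0.56321004] 21.0 [0.45755743 0.06416221 0.19987483]
```

View pics/w14.png

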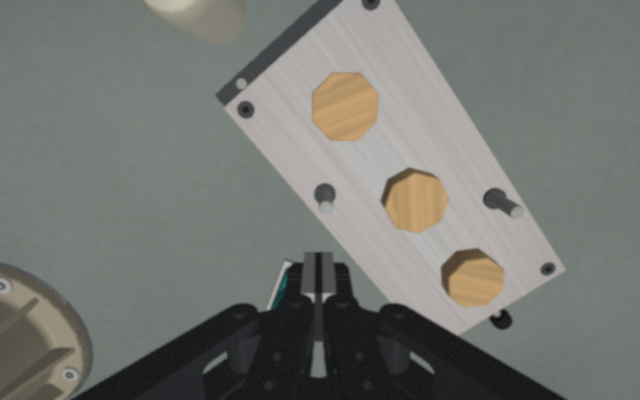

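View pics/side14.png

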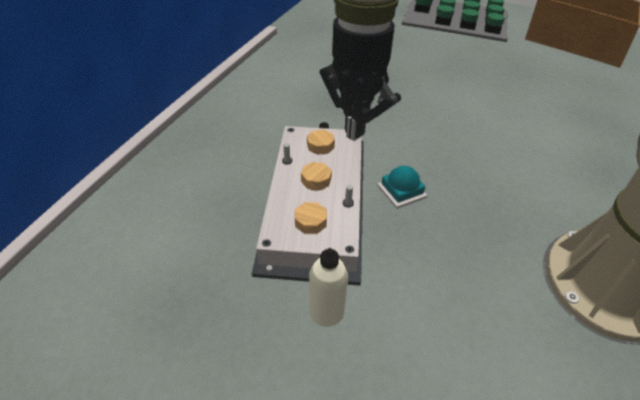

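```bash
python3 - <<'E'
from workcell import env
print(env.hand_in())
E
```

```text
the job is handed in; nothing more can be done
None
```

Both toppled stoppers, in nests 1 and 3, now stand upright and home in their own nests. I handed the job in at about 21 s of the 46 s allowed.

- **Method:** I gripped each head across its side flats and tipped it up around the plug tip. I then eased the plug deeper, released it so it dropped in, and pressed the top with the closed fingers. The press was about 24 N on nest 1 and 28 N on nest 3.
- **Level tops:** in the last wrist-camera check the tops were at 73.0, 73.7 and 72.4 mm for nests 1, 2 and 3. Tilts were 0.6° or less. The nominal height is about 74 mm, so the wrist camera seems to read roughly 1 mm low on all three. When pressed, the fingertips stopped at 73.1 mm on both stoppers.
- **Bystanders:** the gripper did not touch the standing stopper, the bottle or the spare pad. All three look unmoved in the side view.
- **What disagreed:** the wrist camera showed horizontal offsets of up to about 5 mm from the fixed cameras. I therefore compared positions against the standing stopper. Tipping alone also stalled at around 15° of lean on both stoppers, and lowering the plug brought that to about 10° before release.

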